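Lock the medicine box with its R-clip

TASK

Fold down the lid of the clear medicine box until it is fully shut, its slotted hasp over the upright stud. Then lock it: push the R-clip's straight leg from the front through the stud's cross-hole, the bent leg riding over the side of the stud, fully home until it snaps round the stud, and let go of it there. Find the hole gently, because the acrylic cracks if the clip is forced or the box leaned on, and leave the other things where they are.

Things in the scene. Friction and masses are not known exactly. Their poses are not given: they have to be found in the camera images.
- med_box: Clear acrylic medicine box, 140 (x) x 200 (y) x 70 mm high without its lid, fixed to the shelf. Origin: centre of its underside; -x is its front (towards the robot at yaw 0), z up.
- lid (a joint): Angle of the box's clear lid in rad: 0 shut, grows as it opens. Hinge axis along the box's y, 70 mm behind the origin (box x +70 mm) and 70 mm up. The lid is a 5 mm plate, 142 x 200 mm, its upper face 75 mm up when shut. A stiff hinge holds it where it is left; about 2 N at the front edge moves it.
- lid_edge (a point): Middle of the lid's front edge, on its upper face: 140 mm from the hinge axis, 5 mm outside it. A steel hasp plate, 50 mm wide and 3 mm thick, lies on the lid's upper face here and reaches 50 mm past this edge; a slot in it, 32 x 25 mm, drops over the stud.
- keeper (a point): Point on the upright axis of the stud, level with the hasp's upper face when the lid is shut (box x -94 mm, 78 mm up; axes as the box's). Stud: plain smooth steel pin, 20 mm diameter, standing in a bracket on the box's front. It was screwed in by hand, more or less deep: its flat top stands up to 30 mm above this point, not measured, to be found by feel or by eye.
- stud_foot (a point): Point on the stud's axis, 16 mm below point keeper. The stud's cross-hole is round, 6.5 mm wide, its edge only just broken, its centre 12 mm below the stud's flat top. It runs through the axis, front to back, but faces up to 0.3 rad to either side of the box's x: not measured. The stud turns stiffly by hand (0.04 N m), so a leg just inside the hole can swing it into line; it does not move up or down.
- clip: R-clip (spring cotter) of 5 mm round steel wire, 91 mm long, about 54 g, lying flat. Origin: under the middle of its eye, on the clip's underside. +x: the way its straight leg points; z up. The straight leg runs at y -10.5 mm, its axis 2.5 mm above the underside, to its square-cut end at x 72 mm.
- clip_eye (a point): Middle of the clip's eye, 5 mm above the clip's underside. The eye is a double coil, 38 (x) x 26 (y) mm and 10 mm high, with straight sides at y +13 and -13 mm for 12 mm along x: the place to grip. The bent leg starts here, lies beside the straight leg on its +y side and springs outward in the clip's plane; it takes a push of about 6 to 10 N to ride over the stud and snap round it.
- clip_tip (a point): Square-cut end of the clip's straight leg, on the wire's axis.
- clip_seat (a point): Point on the axis of the clip's straight leg, 38 mm in front of the eye's middle: it lies on the stud's axis when the clip is fully home.
- tumbler: Bystander: green glass tumbler, 72 mm across, 85 mm high. Origin: centre of its underside.
- nasal_spray: Bystander: white plastic nasal spray bottle, 36 mm across, 98 mm high. Origin: centre of its underside.
- pill_dish: Bystander: white ceramic pill dish, 84 mm across, 18 mm high. Origin: centre of its underside.
- tweezers: Bystander: steel tweezers, 115 mm long, 20 mm wide, 8 mm high, lying along its x. Origin: on its underside near the middle.
There are look-alikes about, which are no part of the job. Leave any orange look-alike of the clip alone.

How it is judged:
By the outcome, as a careful person would: the job done as asked, in the order asked, and still so for the second after the job is handed in, with the robot touching nothing.
It also fails if it takes over 58 s, if anything falls off the work surface, if the arm or the gripper's body presses on something with over 40 N, if the wrist force passes 120 N, or if a joint passes its speed limit or range.

ROBOT

A 6-joint arm with a two-finger parallel gripper is mounted at the origin on the work surface. World frame = base frame: x ahead of the robot, y to its left, z up, the work surface at z = 0. Lengths are in m, angles in degrees, forces in N, time in s.
With the tool pointing down it reaches from about 0.375 to 0.9 m from the base axis. Payload 3.1 kg.
Tool frame: the origin (TCP) lies at the very end of the fingers, on their centre line; the grasp point (between the pads) lies behind it (bot.grip_depth is the z of the grasp point in the tool frame, in m); z points along the fingers, y is the direction in which the jaws open and shut (so a half turn about z gives the same grasp; the last joint's range is limited). The gripper opens to 87 mm and grips with 3 to 60 N. Pads are 19 mm wide; open, the fingers measure 117 mm over their backs; the gripper's body (75 mm by 190 mm) begins 51 mm behind the grasp point.
Start: joints at [-84.998, 30.224, 82.088, -0, 67.689, -10.227], TCP at [0.164, -0.603, 0.223] pointing down, gripper open.
Joint ranges: [-176.69, 176.69], [-43.24, 126.21], [12.49, 139.97], [-82, 262], [0, 151.66], [-163.58, 163.58]. Speed limits (degrees/s): [159.86, 159.86, 180, 180, 180, 180].

INTERFACE

Orientations are given as a 3x3 rotation matrix whose columns are the frame's x, y, z axes.
In Python, from rig import bot, vision gives the robot as it stands. The module is installed in compiled form; this text tells all that it offers.
- The arm moves only by the shell command python3 -m jog 'ROWS'. ROWS is JSON, a list of rows, each a list of 3 entries, a list of its own where there are three numbers: the shift along the tool's x, y, z in mm, then the turn, a rotation vector about the tool's x, y, z in degrees, then the closure, from 0 (fully open) to 1 (shut). In form: [[[dx, dy, dz], [wx, wy, wz], fingers], ...]. A call has 1 to 12 rows; each row is the pose to reach, as a shift and turn from the pose commanded when the call began, along the tool's axes at that moment; what a row does not reach only later rows make up. A row lasts 1/12 s, in which the tool goes at most 41.7 mm and 7.16 degrees, less where a joint would pass 70% of its speed; a pose out of reach is approached as far as the arm can. A call with a gripper value outside its range is refused whole. The fingers move at their own pace and stop on an object; the grip force is fixed at half the most. Time passes only in rows, so rows that repeat a pose let the fingers close. It gives the time, the measured TCP pose, the force and the opening at its end, in the units of the state.
- bot.read_state(): the state, without advancing time (a new reading comes with each control period).
- vision.capture(name): name is "scene" or "top"; returns the picture (480x640x3 uint8, red, green, blue); there is no depth.
- vision.camera_info(name): a dict with "intrinsics" (3x3 intrinsics, pixels), "camera_from_world" (4x4, takes a point from world to camera coordinates). Camera axes: x right, y up, looking along -z (the intrinsics and any distortion apply to the point x, -y, -z); pixel columns grow to the right and rows downward; lengths in m; the calibration is good to about 2 mm. A picture is of the moment at which its call begins. camera_info takes no time and is no camera call.
- bot.hand_in(): hands the job in, once; it reports no verdict.
The state is a dict: "time_s": time; "joint_positions": joint angles; "qvel": joint speeds; "tau": joint torques, N m; "position": TCP position; "tcp_rot": TCP orientation; "force": force on the tool from outside, world axes, zero at the start; "moment": the same for the moment, N m; "opening": opening from 0.0 (shut) to 1.0 (fully open).
Only numpy, scipy, OpenCV 4.12 (cv2) and the standard library are available. Lean on these libraries where they do the work, as an engineer would, in place of code of your own. Each camera call takes 0.05 s, during which the arm holds its last target. There are 200 camera calls.

## Working session

There is one attempt and no reset: what is moved stays moved. The work goes in short steps, Python scripts to look and compute and a shell command to move; the robot and the scene stay as the last step left them, time stands still between calls to the robot, and variables do not carry over. Pictures are saved under pics/ and viewed, about 8 in all and at most 12, crops included, and the job is handed in when it is done.

```bash
mkdir -p pics; ls; cat > h.py <<'E'
import numpy as np, cv2
from rig import bot, vision
def snap(cam,fn,crop=None,scale=1):
    im=vision.capture(cam)
    if crop: x0,y0,x1,y1=crop; im=im[y0:y1,x0:x1]
    im=cv2.resize(im,None,fx=scale,fy=scale,interpolation=cv2.INTER_CUBIC)
    cv2.imwrite('pics/'+fn,im[:,:,::-1])
def proj(cam,P):
    i=vision.camera_info(cam);K=np.array(i['intrinsics']);T=np.array(i['camera_from_world'])
    P=np.atleast_2d(P);c=P@T[:3,:3].T+T[:3,3]
    c=c*[1,-1,-1];u=c@K.T;return u[:,:2]/u[:,2:]
def ray(cam,uv):
    i=vision.camera_info(cam);K=np.array(i['intrinsics']);T=np.array(i['camera_from_world'])
    d=np.linalg.inv(K)@[uv[0],uv[1],1];d=d*[1,-1,-1]
    R=T[:3,:3];return -R.T@T[:3,3],R.T@d
def atz(cam,uv,z):
    o,d=ray(cam,uv);return o+d*(z-o[2])/d[2]
def tri(cams):
    A=np.zeros((3,3));b=np.zeros(3)
    for c,uv in cams:
        o,d=ray(c,uv);d=d/np.linalg.norm(d);M=np.eye(3)-np.outer(d,d);A+=M;b+=M@o
    return np.linalg.solve(A,b)
E
python3 - <<'E'
from h import *
a=vision.capture('scene');b=vision.capture('top')
cv2.imwrite('pics/s0.png',a[:,:,::-1]);cv2.imwrite('pics/t0.png',b[:,:,::-1])
for c in('scene','top'):
    i=vision.camera_info(c);print(i); print(ray(c,(320,240)))
print(bot.grip_depth,bot.read_state())
E
```

```text
pics
{'intrinsics': array([[577.61316148,   0.        , 314.37477678],
       [  0.        , 577.61316148, 237.34577959],
       [  0.        ,   0.        ,   1.        ]]), 'camera_from_world': array([[-0.87706688,  0.48030623, -0.00772053,  0.43240888],
       [-0.28469253, -0.50678531,  0.81370683,  0.07190544],
       [ 0.38691581,  0.71587329,  0.58122421, -1.56875023],
       [ 0.        ,  0.        ,  0.        ,  1.        ]])}
(array([1.00669671, 0.95177834, 0.85662409]), array([-0.39414913, -0.70886696, -0.5850385 ]))
{'intrinsics': array([[492.32775466,   0.        , 315.34036127],
       [  0.        , 492.32775466, 247.18009053],
       [  0.        ,   0.        ,   1.        ]]), 'camera_from_world': array([[ 0.01857047, -0.99960876, -0.02091556,  0.02714676],
       [ 0.99820544,  0.01734515,  0.0573154 , -0.47511085],
       [-0.05693019, -0.0219424 ,  0.99813701, -1.38595825],
       [ 0.        ,  0.        ,  0.        ,  1.        ]])}
(array([0.39485123, 0.00496575, 1.41117518]), array([ 0.07166374,  0.01273456, -0.99749908]))
-0.0187 {'time_s': 0.1, 'joint_positions': array([-8.49977128e+01,  3.02736935e+01,  8.21489405e+01,  8.63535808e-04,
        6.76889304e+01, -1.02269231e+01]), 'qvel': array([ 0.06897306, -0.27564079, -0.31528531,  0.07298911, -0.05513316,
        0.02889683]), 'tau': array([-1.58983285e-04, -4.40985882e+01, -1.77151269e+01,  6.35245023e-02,
        5.33403398e-02, -4.46572426e-05]), 'position': array([ 0.16415423, -0.60237904,  0.22166948]), 'tcp_rot': array([[ 9.64884236e-01,  2.62675442e-01, -1.55893805e-04],
       [ 2.62675242e-01, -9.64882350e-01,  1.94096315e-03],
       [ 3.59424172e-04, -1.91375418e-03, -9.99998104e-01]]), 'force': array([-0.30056257,  0.51679847,  0.22559029]), 'moment': array([ 0.00429642, -0.04978057, -0.01524227]), 'opening': 1.0038550834712685}
```

View pics/s0.png

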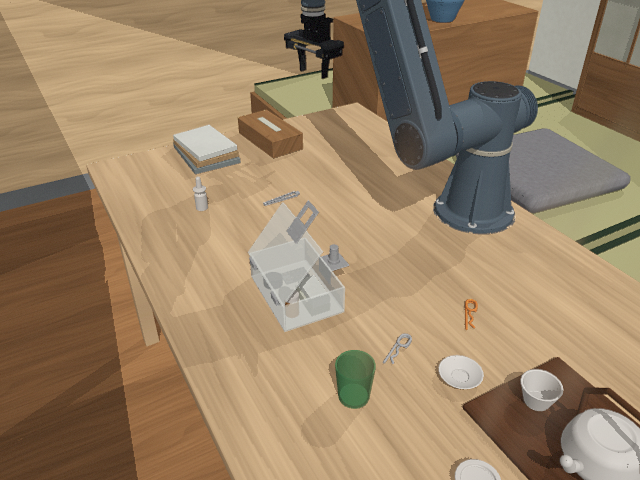

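View pics/t0.png

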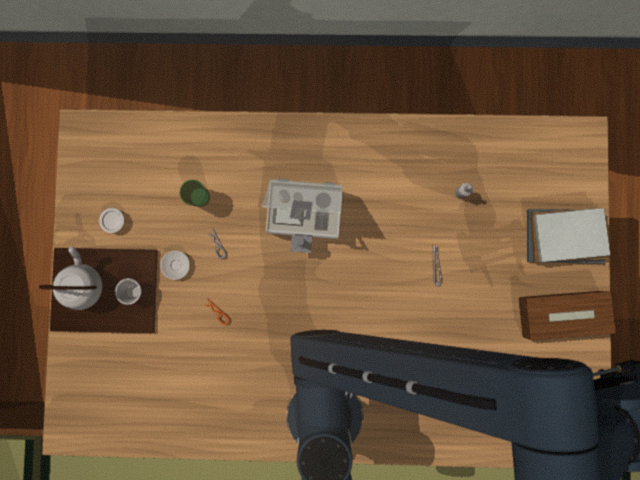

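The scene view shows the box at (297,285) with its lid partly open and the stud at (334,255). Clip candidates are steel at (398,347) scene / (218,243) top and orange at (470,313) / (218,311). The tweezers at (437,266) top are a separate item. I choose the steel one and will check it in a crop.

```bash
python3 - <<'E'
import cv2
b=cv2.imread('pics/t0.png');a=cv2.imread('pics/s0.png')
cv2.imwrite('pics/t1.png',cv2.resize(b[170:270,200:350],None,fx=5.3,fy=5.3,interpolation=cv2.INTER_CUBIC))
cv2.imwrite('pics/s1.png',cv2.resize(a[195:370,240:420],None,fx=3.4,fy=3.4,interpolation=cv2.INTER_CUBIC)) 
E
```

```text
(no output)
```

View pics/t1.png

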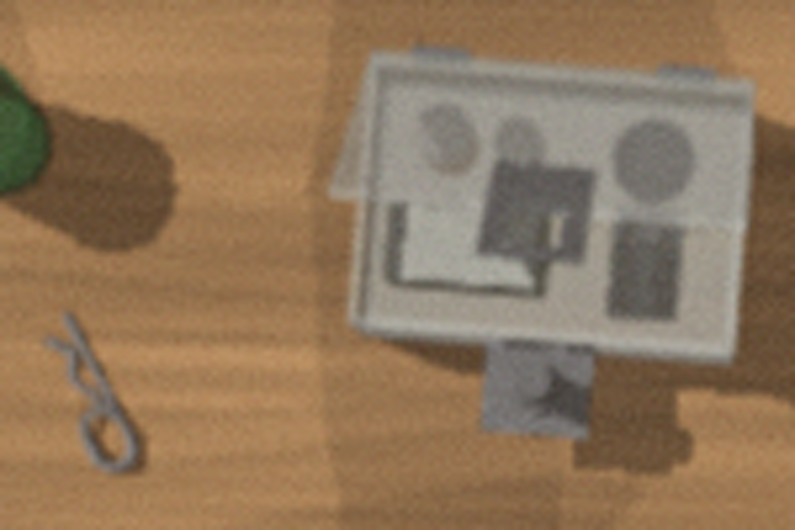

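View pics/s1.png

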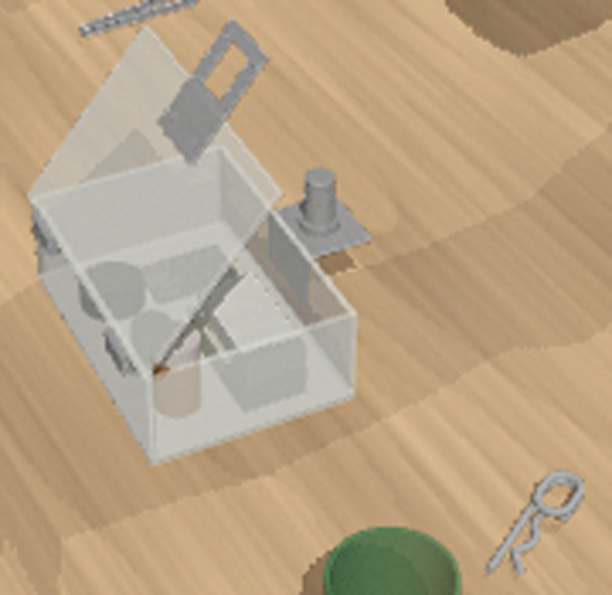

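The crop confirms the steel clip lying flat, with eye (112,440) and tip (68,315) in the t1 crop and its bent leg on the +y side. Next I fit the poses.

```bash
cat > fit.py <<'E'
from h import *
from scipy.optimize import least_squares
T=lambda u:np.array(u)/5.3+[200,170]-.4
S=lambda u:np.array(u)/3.4+[240,195]-.35
def world(p,P):
    c,s=np.cos(p[2]),np.sin(p[2]);P=np.asarray(P,float)
    return np.array([p[0]+c*P[0]-s*P[1],p[1]+s*P[0]+c*P[1],P[2]])
def lid(th,a,y,n=.005): return [.07-a*np.cos(th)+n*np.sin(th),y,.07+a*np.sin(th)+n*np.cos(th)]
if __name__=='__main__':
    def pts(p):
        th=p[3];h=p[4]
        return [('top',T((375,57)),[.07,.1,.07]),('top',T((752,80)),[.07,-.1,.07]),('top',T((730,358)),[-.07,-.1,.07]),('top',T((352,330)),[-.07,.1,.07]),
        ('scene',S((353,315)),[-.07,.1,.07]),('scene',S((150,380)),[.07,.1,.07]),('scene',S((35,200)),[.07,-.1,.07]),('scene',S((222,152)),[-.07,-.1,.07]),
        ('scene',S((153,462)),[.07,.1,0]),('scene',S((353,397)),[-.07,.1,0]),
        ('scene',S((147,27)),lid(th,.14,-.1)),('scene',S((280,195)),lid(th,.14,.1)),('top',T((330,195)),lid(th,.14,.1)),('top',T((745,225)),lid(th,.14,-.1)),
        ('scene',S((320,175)),[-.094,0,.078+h])]
    f=lambda p:np.concatenate([proj(c,world(p,P))[0]-uv for c,uv,P in pts(p)])
    r=least_squares(f,[.5,.05,0,.9,.02],loss='soft_l1');print(r.x,np.degrees(r.x[2:4]));print(r.fun.reshape(-1,2).round(1))
    p=r.x;np.save('box.npy',p)
    print('stud',world(p,[-.094,0,0]),'edge',world(p,lid(p[3],.14,0)))
    tip=(T((68,315)),S((490,570)));eye=(T((112,440)),S((557,493)))
    for n,e,z in(('tip',tip,.0025),('eye',eye,.005)):
        print(n,atz('top',e[0],z),atz('scene',e[1],z))
E
python3 fit.py
```

```text
[ 0.57724608  0.06771148 -0.05946818  0.86451991  0.02470961] [-3.40727593 49.5333422 ]
[[-0.6  0.2]
 [ 0.7  1.2]
 [ 1.1 -0.6]
 [-0.5 -0.8]
 [ 1.6 -0. ]
 [-0.5  0.7]
 [-1.  -0.5]
 [ 0.3 -2.1]
 [-0.1  1.6]
 [ 0.8  0.6]
 [-0.3  0.2]
 [ 0.3 -0.1]
 [ 0.1 -0.1]
 [ 0.9  0.1]
 [ 0.1  0. ]]
stud [0.48341224 0.0732982  0.        ] edge [0.56021939 0.06872522 0.17975476]
tip [0.52247209 0.33385849 0.0025    ] [0.52149248 0.33381843 0.0025    ]
eye [0.45469487 0.30725017 0.005     ] [0.45368614 0.30471024 0.005     ]
```

```bash
cat > go.py <<'E'
from h import *
from fit import world,lid
p=np.load('box.npy')
def rel(P,heading=None):
    s=bot.read_state();R=s['tcp_rot'];d=R.T@(np.array(P)-s['position'])*1000
    h=np.degrees(np.arctan2(R[1,0],R[0,0]))
    return d.round(1), None if heading is None else round(h-heading,2)
def box(P): return world(p,P)
def st():
    s=bot.read_state();R=s['tcp_rot'];print('t',round(s['time_s'],2),'pos',s['position'].round(4),'head',round(np.degrees(np.arctan2(R[1,0],R[0,0])),2),'tilt',R[:,2].round(4),'F',s['force'].round(2),'M',s['moment'].round(3),'open',round(s['opening'],3))
    return s
E
python3 - <<'E'
from go import *
st()
print(rel(box([.008,0,.21]),-3.4))
for th in (49.5,40,30,20,10,5,0):
    q=lid(np.radians(th),.12,0,.008);q[0]+=.0095;print(th,np.array(q).round(4),box(q).round(4))
E
```

```text
t 0.1 pos [ 0.1642 -0.6024  0.2217] head 15.23 tilt [-2.0e-04  1.9e-03 -1.0e+00] F [-0.3   0.52  0.23] M [ 0.004 -0.05  -0.015] open 1.004
(array([ 582.2, -535.5,   12.9]), np.float64(18.63))
49.5 [0.0076 0.     0.1664] [0.5849 0.0673 0.1664]
40 [-0.0073  0.      0.1533] [0.57   0.0681 0.1533]
30 [-0.0204  0.      0.1369] [0.5569 0.0689 0.1369]
20 [-0.0305  0.      0.1186] [0.5468 0.0695 0.1186]
10 [-0.0373  0.      0.0987] [0.54   0.0699 0.0987]
5 [-0.0393  0.      0.0884] [0.538  0.07   0.0884]
0 [-0.0405  0.      0.078 ] [0.5368 0.0701 0.078 ]
```

```bash
python3 -m jog '[[[582,-535,12],[0,0,18.6],1],[[582,-535,12],[0,0,18.6],1],[[582,-535,12],[0,0,18.6],1],[[582,-535,12],[0,0,18.6],1],[[582,-535,12],[0,0,18.6],1],[[582,-535,12],[0,0,18.6],1],[[582,-535,12],[0,0,18.6],1],[[582,-535,12],[0,0,18.6],1],[[582,-535,12],[0,0,18.6],1],[[582,-535,12],[0,0,18.6],1],[[582,-535,12],[0,0,18.6],1],[[582,-535,12],[0,0,18.6],1]]'; python3 -c "
from go import *
st();print(rel(box([.008,0,.21]),-3.4))"
```

```text
time_s: 1.1
position: [0.431, -0.1779, 0.2148]
tcp_rot: [[0.998, -0.059, -0.0], [-0.059, -0.998, 0.0], [-0.0, -0.0, -1.0]]
force: [1.0, -0.2, -0.4]
opening: 0.173
t 1.1 pos [ 0.431  -0.1779  0.2148] head -3.39 tilt [-3.e-04  2.e-04 -1.e+00] F [ 1.   -0.21 -0.45] M [ 0.004  0.037 -0.046] open 0.173
(array([ 139.5, -253.8,    4.8]), np.float64(0.01))
```

```bash
python3 -m jog '[[[139,-254,5],[0,0,0],1],[[139,-254,5],[0,0,0],1],[[139,-254,5],[0,0,0],1],[[139,-254,5],[0,0,0],1],[[139,-254,5],[0,0,0],1],[[139,-254,5],[0,0,0],1],[[139,-254,5],[0,0,0],1],[[139,-254,5],[0,0,0],1],[[139,-254,5],[0,0,0],1],[[139,-254,5],[0,0,0],1]]'; python3 -c "
from go import *
st();print(rel(box([.008,0,.166]),-3.4))"
```

```text
time_s: 1.93
position: [0.5832, 0.0655, 0.2093]
tcp_rot: [[0.998, -0.058, -0.002], [-0.058, -0.998, -0.0], [-0.002, 0.001, -1.0]]
force: [-0.3, -0.2, -0.6]
opening: 0.002
t 1.93 pos [0.5832 0.0655 0.2093] head -3.32 tilt [-2.1e-03 -4.0e-04 -1.0e+00] F [-0.33 -0.24 -0.6 ] M [-0.013  0.004 -0.021] open 0.002
(array([ 2. , -1.9, 43.3]), np.float64(0.08))
```

```bash
python3 -m jog '[[[1,0,22],[0,0,0],1],[[1,0,38],[0,0,0],1],[[-2,0,45],[0,0,0],1],[[-7,0,50],[0,0,0],1],[[-13,0,56],[0,0,0],1],[[-19,0,64],[0,0,0],1],[[-26,0,72],[0,0,0],1],[[-31,0,81],[0,0,0],1],[[-36,0,91],[0,0,0],1],[[-40,0,100],[0,0,0],1],[[-43,0,110],[0,0,0],1]]'; python3 -c "
from go import *
st();print(rel(box([-.0405,0,.078]),-3.4))
snap('scene','s2.png',(220,170,420,320),4)"
```

```text
time_s: 2.85
position: [0.5408, 0.0675, 0.1005]
tcp_rot: [[0.998, -0.059, 0.001], [-0.059, -0.998, -0.0], [0.001, 0.0, -1.0]]
force: [-0.0, -0.8, 1.0]
opening: 0.002
t 2.85 pos [0.5408 0.0675 0.1005] head -3.41 tilt [ 1.5e-03 -2.0e-04 -1.0e+00] F [-0.04 -0.78  0.98] M [-0.048 -0.088  0.022] open 0.002
(array([-4.2, -2.3, 22.5]), np.float64(-0.01))
```

View pics/s2.png

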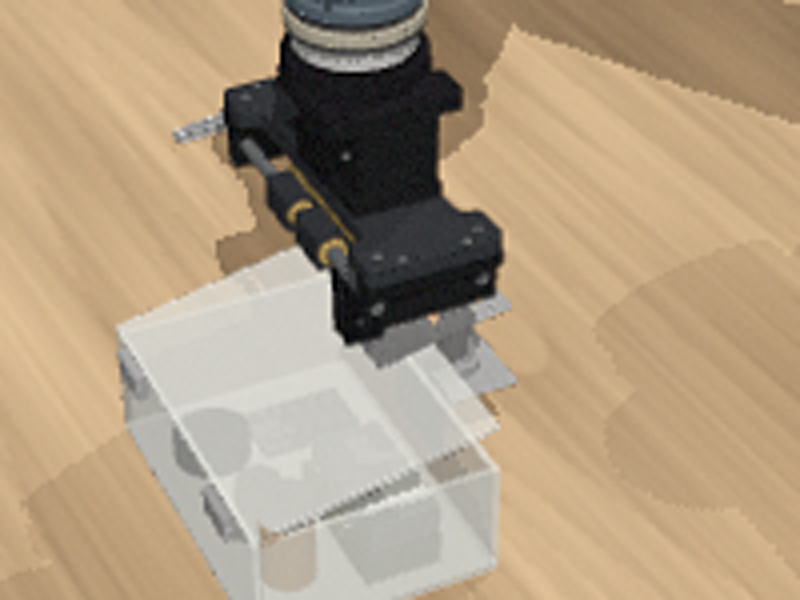

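The lid follows the fingers and the hasp is coming down over the stud. I continue slowly.

```bash
python3 -m jog '[[[-2,0,6],[0,0,0],1],[[-3,0,12],[0,0,0],1],[[-4,0,17],[0,0,0],1],[[-4,0,20],[0,0,0],1],[[-4,0,21],[0,0,0],1]]'; python3 -m jog '[[[0,0,0.7],[0,0,0],1],[[0,0,1.4],[0,0,0],1]]'; python3 -m jog '[[[0,0,0.7],[0,0,0],1],[[0,0,1.2],[0,0,0],1]]'
```

```text
time_s: 3.32
position: [0.537, 0.0682, 0.0785]
tcp_rot: [[0.998, -0.059, -0.001], [-0.059, -0.998, 0.0], [-0.001, -0.0, -1.0]]
force: [-0.8, -0.9, 1.5]
opening: 0.007
time_s: 3.48
position: [0.537, 0.0683, 0.0783]
tcp_rot: [[0.998, -0.059, -0.001], [-0.059, -0.998, -0.0], [-0.001, 0.0, -1.0]]
force: [-3.1, -0.9, 11.7]
opening: 0.005
time_s: 3.65
position: [0.537, 0.0682, 0.0781]
tcp_rot: [[0.998, -0.058, -0.0], [-0.058, -0.998, -0.0], [-0.0, 0.0, -1.0]]
force: [-3.9, -0.3, 17.4]
opening: 0.006
```

Lid shut at z = 78.1 mm as expected. I lift off and feel the stud top.

```bash
python3 -m jog '[[[0,0,-20],[0,0,0],1],[[0,0,-45],[0,0,0],1],[[-20,0,-45],[0,0,0],1],[[-53,-2,-45],[0,0,0],1],[[-53,-2,-38],[0,0,0],1],[[-53,-2,-36],[0,0,0],1],[[-53,-2,-36],[0,0,0],1]]';python3 -c "
from go import *
st();print(rel(box([-.094,0,.103]),-3.4)); snap('scene','s3.png',(240,200,390,320),5)"
```

```text
time_s: 4.23
position: [0.4851, 0.0734, 0.1122]
tcp_rot: [[0.998, -0.059, 0.001], [-0.059, -0.998, -0.0], [0.001, -0.0, -1.0]]
force: [-0.2, 0.2, 0.4]
opening: 0.005
t 4.23 pos [0.4851 0.0734 0.1122] head -3.37 tilt [ 0.001 -0.    -1.   ] F [-0.22  0.22  0.4 ] M [0.039 0.015 0.008] open 0.005
(array([-1.7,  0.2,  9.2]), np.float64(0.03))
```

View pics/s3.png

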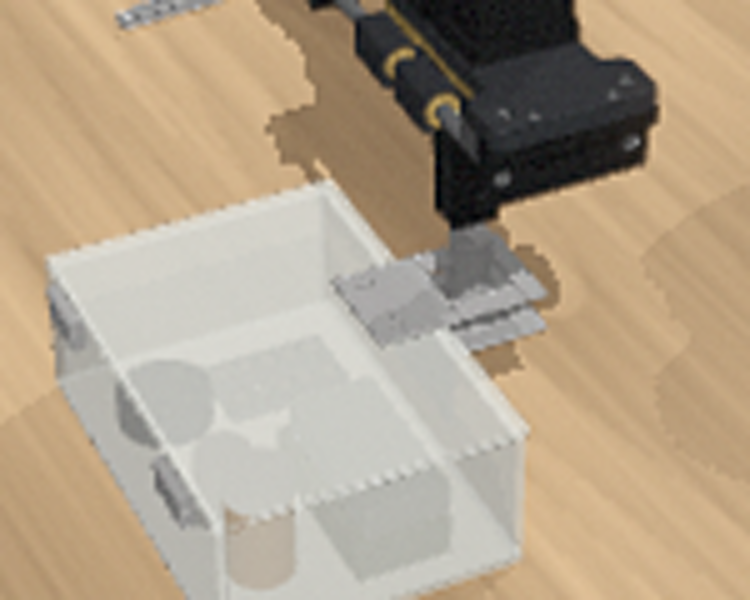

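The lid is flat and shut, with the hasp around the stud at about (480,260) in the crop. Now the touch on the stud top.

```bash
python3 -m jog '[[[-1,0,3],[0,0,0],1],[[-1,0,6],[0,0,0],1],[[-1,0,6.5],[0,0,0],1]]';python3 -m jog '[[[0,0,1],[0,0,0],1],[[0,0,1],[0,0,0],1]]';python3 -m jog '[[[0,0,1],[0,0,0],1],[[0,0,1],[0,0,0],1]]';
```

```text
time_s: 4.53
position: [0.4838, 0.0733, 0.1053]
tcp_rot: [[0.998, -0.059, -0.0], [-0.059, -0.998, 0.0], [-0.0, -0.0, -1.0]]
force: [0.5, -0.1, -0.5]
opening: 0.006
time_s: 4.7
position: [0.4836, 0.0734, 0.1046]
tcp_rot: [[0.998, -0.059, -0.0], [-0.059, -0.998, 0.0], [-0.0, -0.0, -1.0]]
force: [-0.2, 0.0, 0.5]
opening: 0.004
time_s: 4.87
position: [0.4835, 0.0734, 0.1038]
tcp_rot: [[0.998, -0.059, -0.0], [-0.059, -0.998, 0.0], [-0.0, -0.0, -1.0]]
force: [1.4, 0.7, -0.3]
opening: 0.008
```

```bash
for i in 1 2 3; do python3 -m jog '[[[0,0,0.7],[0,0,0],1],[[0,0,0.7],[0,0,0],1]]' | egrep 'pos|force'; done
```

```text
position: [0.4834, 0.0735, 0.1031]
force: [-0.5, -0.3, -0.1]
position: [0.4835, 0.0734, 0.1024]
force: [-0.4, 0.7, 0.1]
position: [0.4835, 0.0734, 0.1024]
force: [-0.1, 0.0, 5.6]
```

Stud top at z = 102.4 mm, so the hole centre is at 90.4 mm. Next I feel the stud's lateral centre between the half-open fingers.

```bash
python3 -m jog '[[[0,0,-8],[0,0,0],0.69],[[0,0,-10],[0,0,0],0.69],[[0,0,-10],[0,0,0],0.69],[[0,0,-10],[0,0,0],0.69],[[0,0,-10],[0,0,0],0.69],[[0,0,-2],[0,0,0],0.69],[[0,0,4],[0,0,0],0.69],[[0,0,9],[0,0,0],0.69],[[0,0,9],[0,0,0],0.69]]' | egrep 'pos|force|open'; for i in 1 2 3 4; do python3 -m jog '[[[0,0.7,0],[0,0,0],0.69],[[0,1,0],[0,0,0],0.69],[[0,1,0],[0,0,0],0.69]]' | egrep 'pos|force'; done
```

```text
position: [0.4823, 0.0735, 0.0912]
force: [0.4, -0.8, -0.3]
opening: 0.31
position: [0.4835, 0.0724, 0.0928]
force: [-0.5, -0.1, -0.1]
position: [0.4835, 0.0714, 0.093]
force: [-0.2, -0.0, 0.0]
position: [0.4833, 0.0704, 0.0928]
force: [-0.3, -0.7, 0.5]
position: [0.4832, 0.0698, 0.0928]
force: [0.7, 2.3, 0.6]
```

```bash
python3 -m jog '[[[0,-2,0],[0,0,0],0.69],[[0,-4,0],[0,0,0],0.69],[[0,-6,0],[0,0,0],0.69],[[0,-6,0],[0,0,0],0.69]]' | egrep 'pos|force|open'; for i in 1 2 3; do python3 -m jog '[[[0,-0.7,0],[0,0,0],0.69],[[0,-1,0],[0,0,0],0.69],[[0,-1,0],[0,0,0],0.69]]' | egrep 'pos|force|open'; done
```

```text
position: [0.4835, 0.0757, 0.0927]
force: [-0.0, -0.3, -0.5]
opening: 0.31
position: [0.4836, 0.0765, 0.0927]
force: [0.2, -0.0, 0.5]
opening: 0.309
position: [0.4837, 0.0771, 0.0928]
force: [0.7, -2.0, 0.0]
opening: 0.309
position: [0.4837, 0.0773, 0.0927]
force: [0.3, -5.5, 0.4]
opening: 0.312
```

```bash
python3 -m jog '[[[0,3,0],[0,0,0],0.69],[[0,3.8,-10],[0,0,0],0.69],[[0,3.8,-45],[0,0,0],0.45],[[0,3.8,-50],[0,0,0],0.45]]' | egrep 'pos|force|open'; python3 -c "
from go import *
print(rel([.4542,.306,.06],30.6))"
```

```text
position: [0.486, 0.0748, 0.1466]
force: [0.3, -0.4, 0.7]
opening: 0.39
(array([ -46. , -228.8,   86.4]), np.float64(-33.99))
```

```bash
python3 -m jog '[[[-45,-229,0],[0,0,-34],0.45],[[-45,-229,0],[0,0,-34],0.45],[[-45,-229,0],[0,0,-34],0.45],[[-45,-229,0],[0,0,-34],0.45],[[-45,-229,40],[0,0,-34],0.45],[[-45,-229,82],[0,0,-34],0.45],[[-45,-229,82],[0,0,-34],0.45],[[-45,-229,82],[0,0,-34],0.45]]' | egrep 'pos|force|open'; python3 -c "
from go import *
st();print(rel([.4542,.306,.001],30.6)); snap('scene','s4.png',(330,270,460,370),6);print(proj('scene',[[.4542,.306,.005]]))"
```

```text
position: [0.4484, 0.3073, 0.0572]
force: [0.2, -0.6, 0.1]
opening: 0.55
t 9.2 pos [0.4484 0.3073 0.0572] head 30.82 tilt [-0.0072 -0.0021 -1.    ] F [ 0.21 -0.56  0.05] M [-0.026  0.011 -0.024] open 0.55
(array([ 4.7,  4.2, 56.2]), np.float64(0.22))
[[403.64216227 340.14258816]]
```

View pics/s4.png

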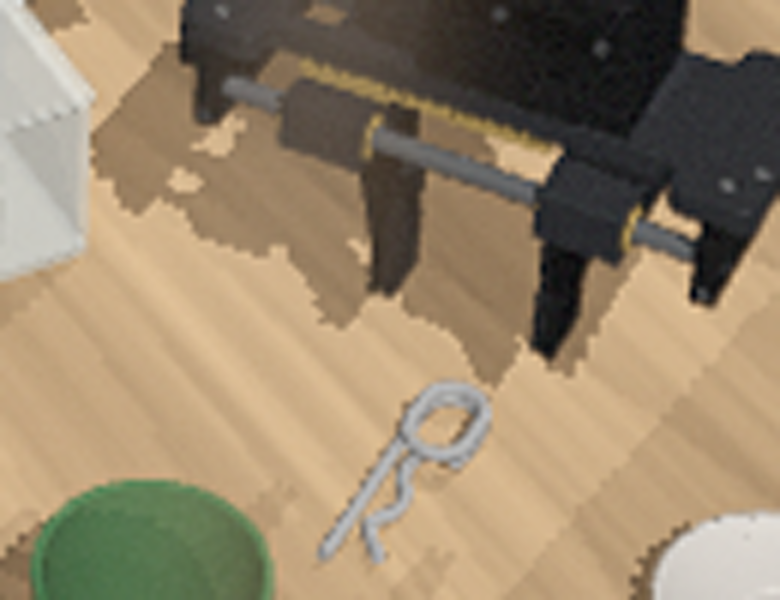

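The steel clip's eye is at (404,340) and its tip at (384,362), matching the estimate to 1 px. The fingers straddle it, so I settle and descend.

```bash
python3 -m jog '[[[3,3,20],[0,0,0],0.45],[[3,3,40],[0,0,0],0.45],[[3,3,42],[0,0,0],0.45],[[3,3,42],[0,0,0],0.45]]' | egrep 'pos|force|open'; python3 -c "
from go import *
st();print(rel([.4542,.306,.001],30.6))"
```

```text
position: [0.4565, 0.3039, 0.0196]
force: [0.7, -0.5, 0.4]
opening: 0.548
t 9.58 pos [0.4565 0.3039 0.0196] head 30.54 tilt [-4.e-04 -1.e-04 -1.e+00] F [ 0.67 -0.51  0.44] M [-0.051  0.003 -0.004] open 0.548
(array([-0.9, -3. , 18.6]), np.float64(-0.06))
```

```bash
python3 -m jog '[[[-1,-3,10],[0,0,0],0.45],[[-1,-3,17.5],[0,0,0],0.45],[[-1,-3,17.5],[0,0,0],0.45],[[-1,-3,17.5],[0,0,0],1],[[-1,-3,17.5],[0,0,0],1],[[-1,-3,17.5],[0,0,0],1],[[-1,-3,17.5],[0,0,0],1],[[-1,-3,17.5],[0,0,0],1],[[-1,-3,17.5],[0,0,0],1]]' | egrep 'pos|force|open'; python3 -c "
from go import *
st()"
```

```text
position: [0.454, 0.307, 0.0015]
force: [-0.0, 0.6, 1.9]
opening: 0.293
t 10.33 pos [0.454  0.307  0.0015] head 30.63 tilt [ 5.e-04  2.e-04 -1.e+00] F [-0.01  0.55  1.87] M [-0.044 -0.053 -0.042] open 0.293
```

The clip is held: 25.5 mm opening and underside 1.5 mm below the TCP. Now I lift it and carry it to a point in front of the stud.

```bash
cat >> go.py <<'E'
S=np.array([.4836,.0735])
def stand(h,d,z=.0894):
    a=np.radians(h);ux=np.array([np.cos(a),np.sin(a)]);ty=np.array([np.sin(a),-np.cos(a)])
    return [*(S-d*ux-.0105*ty),z]
E
python3 -m jog '[[[0,0,-30],[0,0,0],1],[[0,0,-70],[0,0,0],1],[[0,0,-110],[0,0,0],1],[[0,0,-135],[0,0,0],1],[[0,0,-135],[0,0,0],1]]' | egrep 'pos|force|open'; python3 -c "
from go import *
st();print(stand(-3.4,.097),rel(stand(-3.4,.1,.13),-3.4))"
```

```text
position: [0.4573, 0.3086, 0.1418]
force: [0.2, 0.5, -0.6]
opening: 0.293
t 10.75 pos [0.4573 0.3086 0.1418] head 30.64 tilt [ 0.0109  0.0046 -0.9999] F [ 0.2   0.45 -0.57] M [-0.035 -0.028  0.011] open 0.293
[np.float64(0.38739345361394234), np.float64(0.08973423643006781), 0.0894] (array([-174.3,  150.9,   10. ]), np.float64(34.04))
```

```bash
python3 -m jog '[[[-172,151,0],[0,0,34],1],[[-172,151,0],[0,0,34],1],[[-172,151,0],[0,0,34],1],[[-172,151,0],[0,0,34],1],[[-172,151,0],[0,0,34],1],[[-172,151,0],[0,0,34],1],[[-172,151,20],[0,0,34],1],[[-172,151,35],[0,0,34],1],[[-172,151,35],[0,0,34],1],[[-172,151,35],[0,0,34],1]]' | egrep 'pos|force|open'; python3 -c "
from go import *
st();print(rel(stand(-3.4,.097),-3.4))"
```

```text
position: [0.3817, 0.0893, 0.1005]
force: [0.8, 0.1, -0.4]
opening: 0.292
t 11.58 pos [0.3817 0.0893 0.1005] head -3.39 tilt [-3.2e-03  2.0e-04 -1.0e+00] F [ 0.81  0.07 -0.43] M [0.054 0.035 0.005] open 0.292
(array([ 5.7, -0.8, 11.1]), np.float64(0.01))
```

```bash
python3 -m jog '[[[2,-0.5,8],[0,0,0],1],[[5.5,-0.5,11],[0,0,0],1],[[5.5,-0.5,11],[0,0,0],1],[[5.5,-0.5,11],[0,0,0],1],[[5.5,-0.5,11],[0,0,0],1]]' | egrep 'pos|force|open'; python3 -c "
from go import *
st();print(rel(stand(-3.4,.086),-3.4))
snap('scene','s5.png',(290,215,410,305),6.5)"
```

```text
position: [0.3884, 0.0897, 0.0904]
force: [0.6, 0.0, -1.3]
opening: 0.294
t 12.0 pos [0.3884 0.0897 0.0904] head -3.34 tilt [ 4.e-04 -0.e+00 -1.e+00] F [ 0.62  0.02 -1.3 ] M [-0.005 -0.014 -0.031] open 0.294
(array([10. ,  0.1,  1. ]), np.float64(0.06))
```

View pics/s5.png

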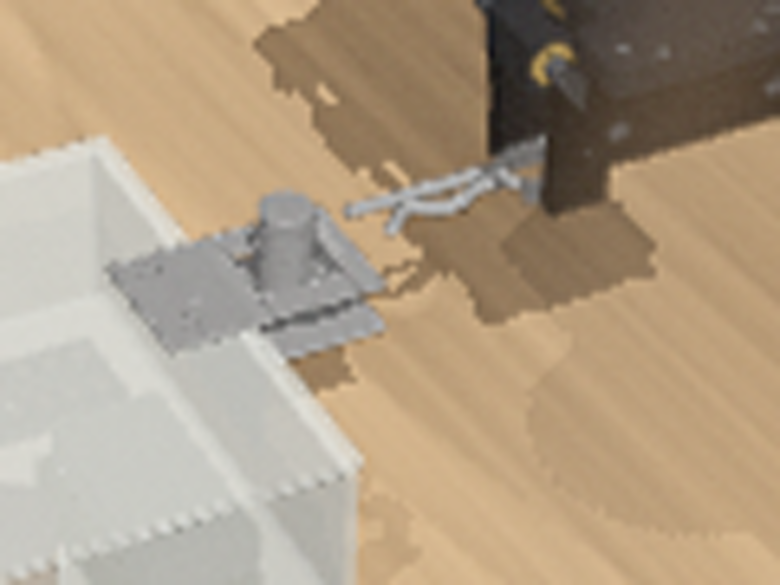

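The clip is level and lined up, with the tip at about (350,210) in the crop and pointing at the stud (288,230). I feel forward gently.

```bash
python3 -m jog '[[[4,0,1],[0,0,0],1],[[8,0,1],[0,0,0],1],[[11,0,1],[0,0,0],1],[[11,0,1],[0,0,0],1]]' | egrep 'pos|force'; for i in 1 2 3; do python3 -m jog '[[[0.8,0,0],[0,0,0],1],[[1,0,0],[0,0,0],1]]'| egrep 'pos|force'; done; python3 -c "
from go import *
st();print(rel(stand(-3.4,.082),-3.4))"
```

```text
position: [0.4008, 0.0887, 0.0894]
force: [-0.0, 0.6, -0.2]
position: [0.4002, 0.0888, 0.0893]
force: [0.2, 0.3, 0.5]
position: [0.4012, 0.0887, 0.0892]
force: [0.1, -0.4, -2.1]
position: [0.4019, 0.0887, 0.0892]
force: [-1.4, 0.5, -0.2]
t 12.88 pos [0.4019 0.0887 0.0892] head -3.37 tilt [-7.e-04  0.e+00 -1.e+00] F [-1.43  0.47 -0.2 ] M [0.013 0.171 0.044] open 0.296
(array([ 0.4, -0.2, -0.2]), np.float64(0.03))
```

```bash
for i in 1 2; do python3 -m jog '[[[0.5,0,0],[0,0,0],1],[[0.5,0,0],[0,0,0],1]]'| egrep 'pos|force'; done; python3 -c "
from go import *
st();print(rel(stand(-3.4,.082),-3.4))
h0=-3.4
s=bot.read_state();S0=np.array(stand(h0,.082))
a=np.radians(h0);ux=np.array([np.cos(a),np.sin(a),0]);ty=np.array([np.sin(a),-np.cos(a),0])
for d in range(-18,19,2):
    q=np.array(stand(h0+d,.082))-S0;print(d,(q@ux*1000).round(2),(q@ty*1000).round(2),'wz',-d)"
```

```text
position: [0.4027, 0.0887, 0.0892]
force: [-1.2, 0.3, -1.1]
position: [0.403, 0.0887, 0.0892]
force: [-0.4, 1.5, 0.4]
t 13.22 pos [0.403  0.0887 0.0892] head -3.36 tilt [-5.e-04  1.e-04 -1.e+00] F [-0.41  1.51  0.41] M [ 0.199  0.125 -0.017] open 0.291
(array([-0.7, -0.1, -0.2]), np.float64(0.04))
-18 7.26 -24.83 wz 18
-16 6.07 -22.2 wz 16
-14 4.98 -19.53 wz 14
-12 3.97 -16.82 wz 12
-10 3.07 -14.08 wz 10
-8 2.26 -11.31 wz 8
-6 1.55 -8.51 wz 6
-4 0.93 -5.69 wz 4
-2 0.42 -2.86 wz 2
0 0.0 0.0 wz 0
2 -0.32 2.87 wz -2
4 -0.53 5.75 wz -4
6 -0.65 8.63 wz -6
8 -0.66 11.51 wz -8
10 -0.58 14.4 wz -10
12 -0.39 17.28 wz -12
14 -0.1 20.15 wz -14
16 0.28 23.01 wz -16
18 0.77 25.85 wz -18
```

```bash
for i in 1 2 3 4; do python3 -m jog '[[[0.5,0,0],[0,0,0],1],[[0.5,0,0],[0,0,0],1]]'| egrep 'pos|force'; done; python3 -c "
from go import *
st()"
```

```text
position: [0.4039, 0.0887, 0.0893]
force: [-0.5, 1.3, -0.7]
position: [0.4043, 0.0887, 0.0893]
force: [-0.3, 2.3, -0.8]
position: [0.4048, 0.0886, 0.0893]
force: [-1.1, 1.9, -0.1]
position: [0.4052, 0.0886, 0.0892]
force: [-0.5, 2.1, 0.1]
t 13.88 pos [0.4052 0.0886 0.0892] head -3.37 tilt [-1.e-04  1.e-04 -1.e+00] F [-0.52  2.11  0.11] M [0.388 0.097 0.093] open 0.292
```

The tip has advanced about 3 mm past the surface with almost no axial force and a growing lateral one, so it is in the hole and turning the stud. I continue.

```bash
for i in 1 2 3 4 5; do python3 -m jog '[[[0.5,0,0],[0,0,0],1],[[1,0,0],[0,0,0],1]]'| egrep 'pos|force'; done; python3 -c "
from go import *
st()"
```

```text
position: [0.4061, 0.0885, 0.0892]
force: [-0.5, 2.0, -0.8]
position: [0.4072, 0.0884, 0.0892]
force: [-1.5, 2.5, -0.7]
position: [0.4082, 0.0884, 0.0892]
force: [0.1, 2.7, -0.9]
position: [0.4092, 0.0883, 0.0893]
force: [-0.5, 2.1, -1.4]
position: [0.4102, 0.0882, 0.0892]
force: [-0.5, 2.4, -0.6]
t 14.72 pos [0.4102 0.0882 0.0892] head -3.37 tilt [-2.e-04  0.e+00 -1.e+00] F [-0.48  2.39 -0.6 ] M [0.379 0.117 0.186] open 0.293
```

```bash
for i in 1 2 3 4; do python3 -m jog '[[[1,-0.1,0],[0,0,0],1],[[2,-0.1,0],[0,0,0],1],[[3,-0.1,0],[0,0,0],1]]'| egrep 'pos|force'; done; python3 -c "
from go import *
st()"
```

```text
position: [0.4134, 0.0881, 0.0893]
force: [-0.5, 1.2, -0.6]
position: [0.4164, 0.088, 0.0893]
force: [-0.1, 1.6, -0.3]
position: [0.4194, 0.0879, 0.0893]
force: [-0.1, 1.3, 0.1]
position: [0.4212, 0.0879, 0.0891]
force: [-2.6, 0.8, -0.3]
t 15.72 pos [0.4212 0.0879 0.0891] head -3.38 tilt [-2.4e-03  1.0e-04 -1.0e+00] F [-2.58  0.84 -0.26] M [0.181 0.479 0.034] open 0.292
```

```bash
for i in 1 2 3 4; do python3 -m jog '[[[1,0,0],[0,0,0],1],[[2,0,0],[0,0,0],1]]'| egrep 'pos|force'; done; python3 -c "
from go import *
st();print(rel(stand(-3.4,.038),-3.4))"
```

```text
position: [0.4228, 0.0879, 0.0891]
force: [-3.5, 0.8, -1.0]
position: [0.4241, 0.0879, 0.0889]
force: [-5.1, 1.3, -0.1]
position: [0.4262, 0.0878, 0.089]
force: [-5.1, 1.4, -0.2]
position: [0.4282, 0.0877, 0.089]
force: [-4.4, 1.1, -0.0]
t 16.38 pos [0.4282 0.0877 0.089 ] head -3.38 tilt [-4.2e-03  4.0e-04 -1.0e+00] F [-4.41  1.11 -0.02] M [ 0.244  0.89  -0.006] open 0.289
(array([18.1,  0.4, -0.5]), np.float64(0.02))
```

```bash
for i in 1 2 3 4 5 6; do python3 -m jog '[[[1,0,0],[0,0,0],1],[[2,0,0],[0,0,0],1]]'| egrep 'pos|force'; done; python3 -c "
from go import *
st();print(rel(stand(-3.4,.038),-3.4))"
```

```text
position: [0.4299, 0.0876, 0.0889]
force: [-4.8, 1.2, 0.5]
position: [0.4327, 0.0875, 0.089]
force: [-4.4, 2.5, 0.1]
position: [0.4375, 0.0871, 0.0894]
force: [-1.1, 0.7, -1.7]
position: [0.439, 0.0869, 0.0894]
force: [-1.6, 0.8, -0.2]
position: [0.4408, 0.0868, 0.0893]
force: [-0.1, 1.3, -1.9]
position: [0.443, 0.0866, 0.0894]
force: [-1.2, 1.2, -1.3]
t 17.38 pos [0.443  0.0866 0.0894] head -3.37 tilt [ 1.6e-03 -2.0e-04 -1.0e+00] F [-1.18  1.16 -1.33] M [ 0.143  0.168 -0.004] open 0.294
(array([ 3.3,  0.2, -0. ]), np.float64(0.03))
```

```bash
for i in 1 2 3 4 5 6; do python3 -m jog '[[[0.8,0,0],[0,0,0],1],[[0.8,0,0],[0,0,0],1]]'| egrep 'pos|force'; done; python3 -c "
from go import *
st();print(rel(stand(-3.4,.038),-3.4))"
```

```text
position: [0.4439, 0.0865, 0.0894]
force: [0.0, 0.0, -1.3]
position: [0.4442, 0.0865, 0.0893]
force: [0.2, 0.4, -1.2]
position: [0.4447, 0.0865, 0.0893]
force: [0.1, -0.3, -0.5]
position: [0.4453, 0.0865, 0.0892]
force: [0.0, 0.0, -0.9]
position: [0.4457, 0.0865, 0.0892]
force: [-2.2, -0.7, -0.0]
position: [0.4461, 0.0865, 0.0891]
force: [-2.2, -0.7, -0.1]
t 18.38 pos [0.4461 0.0865 0.0891] head -3.37 tilt [-1.9e-03  1.0e-04 -1.0e+00] F [-2.17 -0.7  -0.15] M [ 0.025  0.469 -0.063] open 0.29
(array([ 0.2,  0.3, -0.3]), np.float64(0.03))
```

```bash
for i in 1 2 3; do python3 -m jog '[[[0.7,0,0],[0,0,0],1],[[0.7,0,0],[0,0,0],1]]'| egrep 'pos|force'; done; python3 -c "
from go import *
st()
snap('scene','s6.png',(280,205,400,295),6.5)"
```

```text
position: [0.4464, 0.0865, 0.089]
force: [-3.9, 0.0, -0.2]
position: [0.4466, 0.0866, 0.089]
force: [-5.4, -0.2, -0.3]
position: [0.4467, 0.0866, 0.0889]
force: [-5.6, 0.5, 0.3]
t 18.88 pos [0.4467 0.0866 0.0889] head -3.37 tilt [-4.9e-03  4.0e-04 -1.0e+00] F [-5.59  0.46  0.26] M [ 0.072  0.995 -0.045] open 0.294
```

View pics/s6.png

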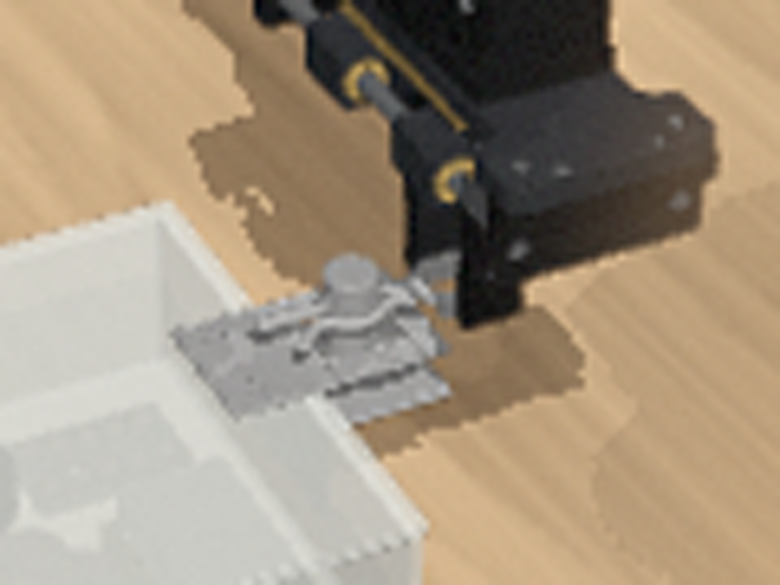

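The leg passes through the stud at (255,330) and the bent leg wraps its near side, home. I relax and let go.

```bash
python3 -m jog '[[[-0.7,0,0],[0,0,0],1],[[-1.2,0,0],[0,0,0],1],[[-1.2,0,0],[0,0,0],1],[[-1.2,0,0],[0,0,0],0.4],[[-1.2,0,0],[0,0,0],0.4],[[-1.2,0,0],[0,0,0],0.4],[[-1.2,0,0],[0,0,0],0.4],[[-1.2,0,0],[0,0,0],0.4]]'; python3 -m jog '[[[-1.2,0,-5],[0,0,0],0.4],[[-1.2,0,-20],[0,0,0],0.4],[[-10,0,-45],[0,0,0],0.4],[[-20,0,-80],[0,0,0],0.4],[[-20,60,-120],[0,0,0],0.4],[[-20,100,-130],[0,0,0],0.4],[[-20,140,-130],[0,0,0],0.4],[[-20,140,-130],[0,0,0],0.4],[[-20,140,-130],[0,0,0],0.4]]'; python3 -c "
from go import *
from go import *
st();snap('scene','s7.png',(280,205,400,295),6.5)
print(proj('scene',[box([-.132,0,.09]),box([-.094,0,.1024]),box([-.07,.1,.075])]))"
```

```text
time_s: 19.6
position: [0.4493, 0.0863, 0.0896]
tcp_rot: [[0.998, -0.059, 0.003], [-0.059, -0.998, -0.0], [0.003, 0.0, -1.0]]
force: [0.1, 0.5, -0.2]
opening: 0.558
time_s: 20.35
position: [0.4214, -0.0568, 0.2212]
tcp_rot: [[0.998, -0.064, 0.006], [-0.064, -0.998, -0.004], [0.006, 0.004, -1.0]]
force: [-0.4, -0.4, -0.1]
opening: 0.599
t 20.35 pos [ 0.4214 -0.0568  0.2212] head -3.65 tilt [ 0.0056 -0.004  -1.    ] F [-0.45 -0.36 -0.07] M [ 0.115  0.023 -0.01 ] open 0.599
[[348.98223945 246.29063269]
 [333.86281987 246.23537427]
 [345.12902177 285.43814825]]
```

View pics/s7.png

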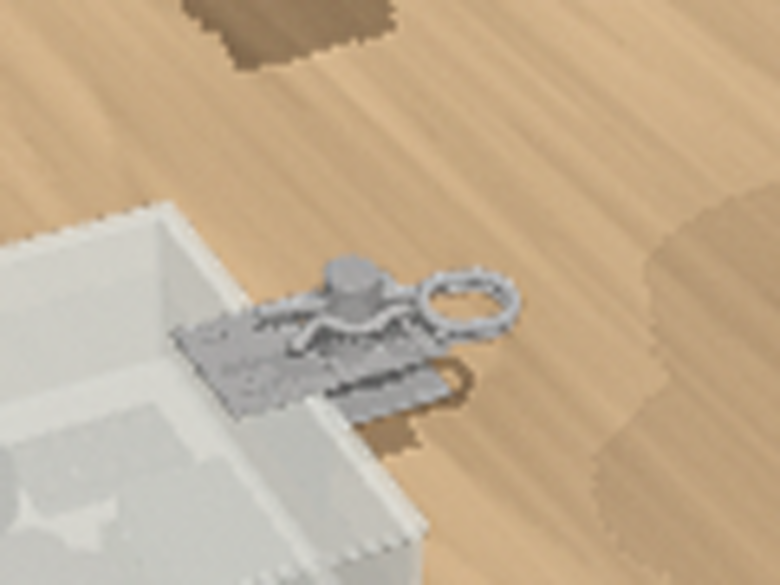

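```bash
python3 -c "
from go import *
a=np.radians(-3.4);ux=np.array([np.cos(a),np.sin(a)]);ty=np.array([np.sin(a),-np.cos(a)])
for d in(.036,.038,.040,.042):
    print(d,((proj('scene',[[*(S-d*ux-.0105*ty),.0929],[*(S+(.072-d)*ux),.0904],[*S,.1024]])-[280,205])*6.5).round(0).tolist())
st()"; python3 -m jog '[[[0,0,0],[0,0,0],0.4],[[0,0,0],[0,0,0],0.4],[[0,0,0],[0,0,0],0.4],[[0,0,0],[0,0,0],0.4]]'
```

```text
0.036 [[458.0, 280.0], [254.0, 325.0], [350.0, 269.0]]
0.038 [[463.0, 278.0], [259.0, 323.0], [350.0, 269.0]]
0.04 [[468.0, 277.0], [265.0, 322.0], [350.0, 269.0]]
0.042 [[473.0, 275.0], [270.0, 320.0], [350.0, 269.0]]
t 20.4 pos [ 0.4205 -0.0545  0.2204] head -3.64 tilt [ 0.0032 -0.0014 -1.    ] F [-0.84  0.52 -0.17] M [ 0.072 -0.008  0.02 ] open 0.601
time_s: 20.73
position: [0.4193, -0.051, 0.2189]
tcp_rot: [[0.998, -0.057, -0.001], [-0.057, -0.998, 0.001], [-0.001, -0.001, -1.0]]
force: [0.2, 0.6, 0.0]
opening: 0.598
```

```bash
python3 -c "
from go import *
a=np.radians(-3.4);ux=np.array([np.cos(a),np.sin(a)]);ty=np.array([np.sin(a),-np.cos(a)])
f=lambda P:((proj('scene',[P])[0]-[280,205])*6.5).round(0)
for z in(.0929,.090,.088,.086,.084,.082): print(z,f([*(S-.038*ux-.0105*ty),z]))
for z in(.0904,.087,.084,.081): print('valley',z,f([*(S-.0125*ty),z]))
A=cv2.imread('pics/s7.png').astype(int)
snap('scene','s8.png',(280,205,400,295),6.5);B=cv2.imread('pics/s8.png').astype(int)
d=abs(A-B).max(2)[200:420,180:540];print(d.max(),(d>40).sum())
t=vision.capture('top');cv2.imwrite('pics/t8.png',cv2.resize(t[170:300,170:340],None,fx=4.6,fy=4.6,interpolation=cv2.INTER_CUBIC)[:,:,::-1])"
```

```text
0.0929 [463. 278.]
0.09 [463. 285.]
0.088 [463. 290.]
0.086 [462. 295.]
0.084 [462. 299.]
0.082 [462. 304.]
valley 0.0904 [366. 317.]
valley 0.087 [366. 325.]
valley 0.084 [366. 332.]
valley 0.081 [366. 339.]
11 0
```

View pics/t8.png

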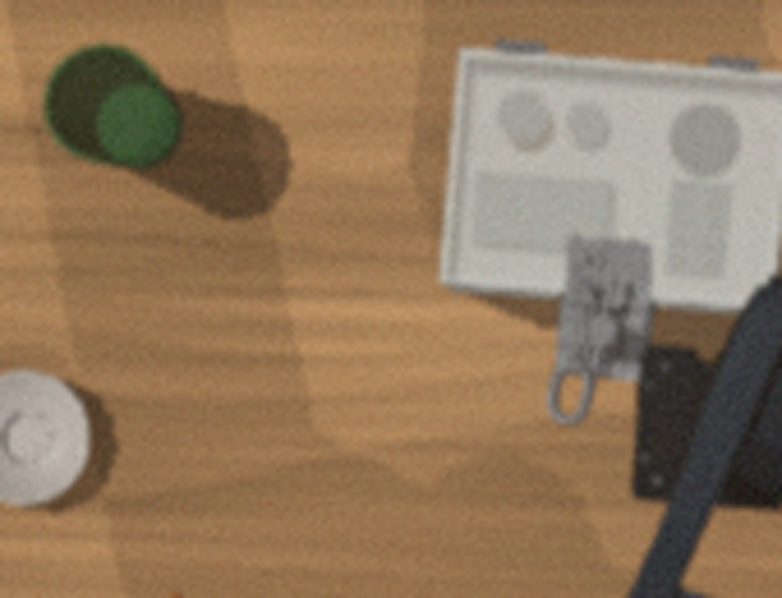

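```bash
python3 -c "
from go import *
st();print(bot.hand_in())"
```

```text
t 20.83 pos [ 0.4195 -0.0513  0.219 ] head -3.27 tilt [-7.e-04  3.e-04 -1.e+00] F [0.46 0.79 0.42] M [0.055 0.048 0.025] open 0.602
the job is handed in; nothing more can be done
None
```

I shut the lid with its hasp over the stud, then put the steel clip through the stud's cross-hole, pushed it home, let go and handed in at 20.8 s.

**Lid:** it bottomed at 78 mm, the height it should have when shut. That last push reached about 17 N, which is firmer than I meant on the acrylic. I saw no damage in the pictures, but they are too coarse to rule out a fine crack.

**Clip:**
- **Finding the hole:** I felt for the stud's top (102.4 mm up) and its sides first. The tip then went in on the first try with 1–3 N.
- **Pushing home:** the bent leg rode over the stud at about 5 N, a little under the 6 to 10 N given. The force then dropped, and the clip stopped at the home depth against about 5.5 N.

**Last checks:**
- **Depth:** the clip's tip shows within a pixel of where it should be when fully home.
- **Stillness:** two pictures about 0.4 s apart showed no movement of the clip.
- **Gripper:** it was clear of everything.
- **Other things:** the last top view shows the tumbler and pill dish standing. It did not cover the nasal spray or tweezers, which I went nowhere near at working height.

**One disagreement:** after I let go, the eye hung about 8–10 mm lower than a level clip would. The clip seems to have rolled and tilted within the hole's play. The bent leg still sits round the side of the stud.

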